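# Release a cured specimen from the ratchet clamp and set it under the microscope

### The job

The resin specimen has cured in the ratchet clamp: squeeze the pawl's release lever towards the head's upright grip so that the pawl lifts, and slide the clamp head right back while the specimen stays on its bed. Then take the specimen out and set it down, not dropped, on the microscope's stage with its middle straight under the lens, upright as it lay in the clamp and squared up with its long side running front to back along the stage plate. Leave the clamp open, do not knock the microscope's head, and leave everything else on the bench where it stands.

Things in the scene. Friction and masses are not known exactly. Their poses are not given: they have to be found in the camera images.
- clamp: Fixed part of the ratchet clamp, screwed to the bench. Origin on the bench under the middle of the clamped specimen; x runs along the clamp from the fixed jaw (the end towards the robot) to the sliding head, y across, z up. mm: base plate x -75 to 215, y -45 to 45, 10 high; ratchet bar along the middle, 16 wide; stop block x 196 to 212, y -16 to 16, top z 34.
- clamp_head (a joint): Sliding head, m: 0 = clamped up, 0.055 = right back at its stop (along clamp +x; 3 N friction, stays where left; the ratchet stops it moving back until the pawl is lifted). Clamp frame at 0, mm: grey body x 40 to 118, y -18 to 18, top z 52; jaw plate x 30.5 to 40.5, top z 67.5, with a lip from x 22, z 61.5 to 67.5, hooked over the specimen so that it cannot be lifted yet.
- clamp_pawl (a joint): Pawl with release lever, rad: 0 = in the teeth, clear of them from 0.17, 0.27 = fully lifted; spring return. Hinge across the head 32 mm to the +x of the grip plate's middle, at z 26. The lever is a steel plate 28 wide, 8 thick, up to z 109 behind the grip plate; squeezing it towards the plate lifts the pawl (2.5 N to begin, 5 N fully, at z 94); let go, it springs back.
- squeeze_mid (a point): Point of the clamp head at z 94 mm on the clamp's middle line, halfway between the grip plate's front face and the lever's rear face unsqueezed (50 mm over both). Fully squeezed, the lever's rear face has come 18.5 mm towards the plate there (31 mm over both, their middle 9 mm to the clamp's -x of this point). Moves with the head; clamp axes.
- bed_mid (a point): Middle of the clamp's bed (top at z 24, 28 wide), on which the specimen lies; clamp axes. Clamp frame, mm: the fixed jaw in front of it is x -52 to -30, y -20 to 20, top z 52, with two thin ears (x -31 to -25, outer faces at y -22 and 22, top z 44) beside the specimen's end.
- grip_plate (a point): Top edge's middle of the flat upright grip plate on the clamp head: 8 thick (its front face 4 mm to the clamp's -x of this point), 28 wide, z 52 to 110. Moves with the head; clamp axes.
- specimen: Resin-mounted specimen: cream block 60 (x) x 36 (y) x 36 (z) mm on a thin aluminium carrier, with a dark stone slice showing in its top; about 0.1 kg. Origin at the centre of its underside. At the start it lies on the clamp's bed, its x along the clamp's x.
- scope: Digital microscope's stand, fixed to the bench; mm: aluminium base plate, the stage, top at z 12, x -75 (front edge, towards the robot) to 115, y -65 to 65, a white disc 90 across flush in it. Origin on the bench under the lens axis; x runs from the front to the back, where the post stands (22 across, at x 95, to z 282).
- stage_mid (a point): Point on the stage's top face straight under the lens; axes as the stand's.
- lens (a point): Middle of the lens's lower face, 125 to 155 mm above the stage; stand axes. Its black tube is 34 across and 70 long, so no gripper can stand upright over the stage's middle: come in from the front (-x), tilted.
- reagent_bottle: Amber bottle 60 across, 170 high, standing between the clamp and the microscope. Origin at its underside's centre, as for all the things below.
- petri_front: Single petri dish 92 across, 16 high, on the bench in front of the microscope.
- petri_stack: Stack of petri dishes 92 across, 49 high, beyond the bottle.
- round_mount: Round resin mount 32 across, 24 high, beside the clamp.
- beaker: Empty glass beaker 86 across, 120 high, on the left.
- tube_rack: White tube rack with tubes, 90 x 190, 96 high, at the right.
- wash_bottle: White plastic bottle 68 across, 160 high, on the right.
- scope_head: Microscope's head on its post: lens tube, arm to the post, housing and a 100 mm wide screen (x -16 to 45 in the stand's frame, 70 to 180 mm above the lens face). Held fast on the post; origin on the lens axis, 137 mm below the lens face.
Not all that is in view belongs to the job. Leave any pink or yellow look-alike of the specimen alone.

How it is judged:
By the outcome, as a careful person would: the job done as asked, in the order asked, and still so for the second after the job is handed in, with the robot touching nothing.
It also fails if it takes over 64 s, if anything falls off the work surface, if the arm or the gripper's body presses on something with over 40 N, if the wrist force passes 120 N, or if a joint passes its speed limit or range.

### The arm

A 6-joint arm with a two-finger parallel gripper is mounted at the origin on the work surface. World frame = base frame: x ahead of the robot, y to its left, z up, the work surface at z = 0. Lengths are in m, angles in rad, forces in N, time in s.
With the tool pointing down it reaches from about 0.275 to 1 m from the base axis. Payload 8.4 kg.
Tool frame: the origin (TCP) lies on the centre line of the jaws, within the pads' length; the fingertips stand 17 mm ahead of it and the grasp point (between the pads) lies 2 mm behind it (bot.tcp_to_tips is the z of the fingertips in the tool frame, in m); z points along the fingers, y is the line along which they close (so a half turn about z gives the same grasp; the last joint's range is limited). The gripper opens to 85 mm and grips with 20 to 120 N. Pads are 22 mm wide; open, the fingers measure 114 mm over their backs; the gripper's body (76 mm by 85 mm) begins 54 mm behind the grasp point. The pads swing forward as they close: fully open they stand 13 mm farther back than shut.
Start: joints at [-1.169, 0.353, 1.633, -0, 1.155, -0.002], TCP at [0.246, -0.575, 0.248] pointing down, gripper open.
Joint ranges: [-2.63, 2.63], [-0.92, 2.1], [0.06, 2.66], [-1.3, 4.44], [0, 2.69], [-3.02, 3.02]. Speed limits (rad/s): [2.22, 2.22, 2.79, 3.14, 3.14, 3.14].

### API

Orientations are given as a unit quaternion [x, y, z, w].
In Python, from workcell import bot, hand, kinematics, get_obs, vision, hand_in gives the robot as it stands. The module is installed in compiled form; this text tells all that it offers. Calls block until the motion is done:
- bot.reach(position, orientation): joint-space move of the TCP to a pose.
- bot.servo_line(position, ori=None, velocity=0.15): straight line of the TCP; ori=None keeps the orientation; velocity is the mean speed in m/s.
- bot.goto_joints(angles): joint-space move.
- hand.move_gripper(opening, strength=None): finger opening in m; strength is the grip in N (None keeps the last); returns when the fingers have stopped.
- bot.dwell(seconds).
- kinematics.solve_ik(position, orientation): joint angles nearest the present ones, or None.
- get_obs(): the state.
- vision.read_camera(name): name is "scene" or "side" or "wrist"; returns a dict with "frame" (384x512x3 uint8, red, green, blue), "intrinsics" (3x3 intrinsics, pixels), "dist" ([k1, k2, p1, p2, k3] as OpenCV has them; the pictures are not rectified), "view" (4x4, takes a point from world to camera coordinates). Camera axes: x right, y down, z forward; pixel columns grow to the right and rows downward; lengths in m; the calibration is good to about 2 mm. A picture is of the moment at which its call begins. There is no depth.
A pose or a line that the arm cannot do raises bot.IKError and nothing moves.
- hand_in(): hands the job in; it is judged then, once.
The state is a dict: "time_s": time; "joint_pos": joint angles; "joint_vel": joint speeds; "joint_efforts": joint torques, N m; "position": TCP position; "orientation": TCP orientation; "wrist_force": force on the tool from outside, world axes, zero at the start; "ft_torque": the same for the moment, N m; "gripper_width": finger opening in m; "grip_force": force on a finger pad.
Only numpy, scipy, OpenCV 4.12 (cv2) and the standard library are available. Lean on these libraries where they do the work, as an engineer would, in place of code of your own. Each camera call takes 0.05 s, during which the arm holds its last target. There are 200 camera calls.

## Working session

There is one attempt and no reset: what is moved stays moved. The work goes in short steps, each a Python script; the robot and the scene stay as the last script left them, time stands still between calls to the robot, and variables do not carry over. Pictures are saved under pics/ and viewed, at most 10 in all, crops included, and the job is handed in when it is done.

```bash
mkdir -p pics; cat > h.py <<'E'
import numpy as np, cv2
from workcell import bot, hand, kinematics, get_obs, vision, hand_in
from scipy.spatial.transform import Rotation as R
def snap(cam,fn):
    d=vision.read_camera(cam); cv2.imwrite('pics/'+fn+'.png',cv2.cvtColor(d['frame'],cv2.COLOR_RGB2BGR)); 
    np.savez('pics/'+fn+'.npz',**{k:np.array(v) for k,v in d.items()}); return d
def ray(d,px):
    V=np.array(d['view']); n=cv2.undistortPoints(np.array([[px]],float),np.array(d['intrinsics']),np.array(d['dist']))[0,0]
    return -V[:3,:3].T@V[:3,3], V[:3,:3].T@np.array([n[0],n[1],1])
def atz(d,px,z):
    o,r=ray(d,px); return o+r*(z-o[2])/r[2]
def proj(d,P):
    V=np.array(d['view']); p,_=cv2.projectPoints(np.array(P,float).reshape(-1,3),cv2.Rodrigues(V[:3,:3])[0],V[:3,3],np.array(d['intrinsics']),np.array(d['dist'])); return p[:,0]
E
python3 - <<'E'
from h import *
for c in ['scene','side']:
    d=snap(c,c+'0'); V=d['view']; print(c,(-V[:3,:3].T@V[:3,3]).round(3),V[2,:3].round(3))
a=cv2.imread('pics/scene0.png');b=cv2.imread('pics/side0.png')
for n,i in(('a',a),('b',b)): cv2.imwrite(f'pics/v{n}.png',cv2.resize(i,(800,600),interpolation=cv2.INTER_CUBIC))
E
```

```text
scene [ 1.221 -0.495  1.033] [-0.56   0.377 -0.737]
side [-0.206  0.999  0.994] [ 0.475 -0.671 -0.569]
```

View pics/va.png

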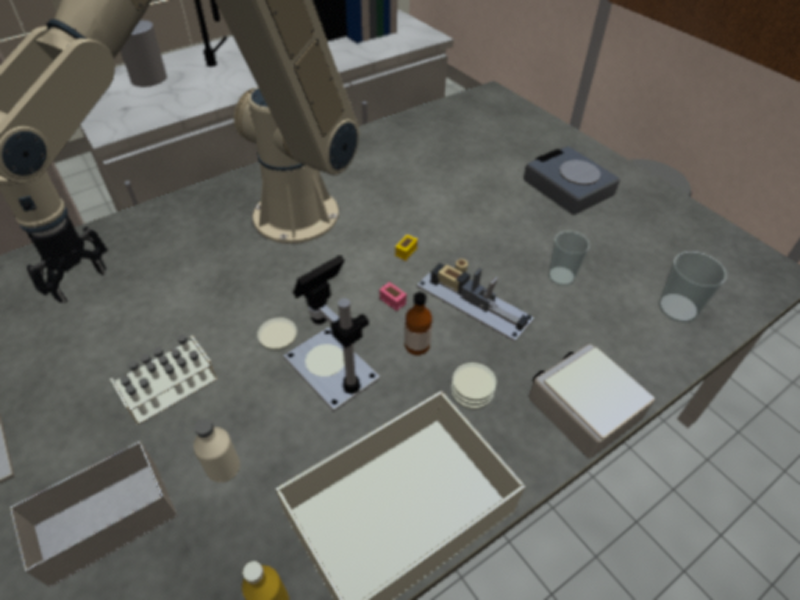

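View pics/vb.png

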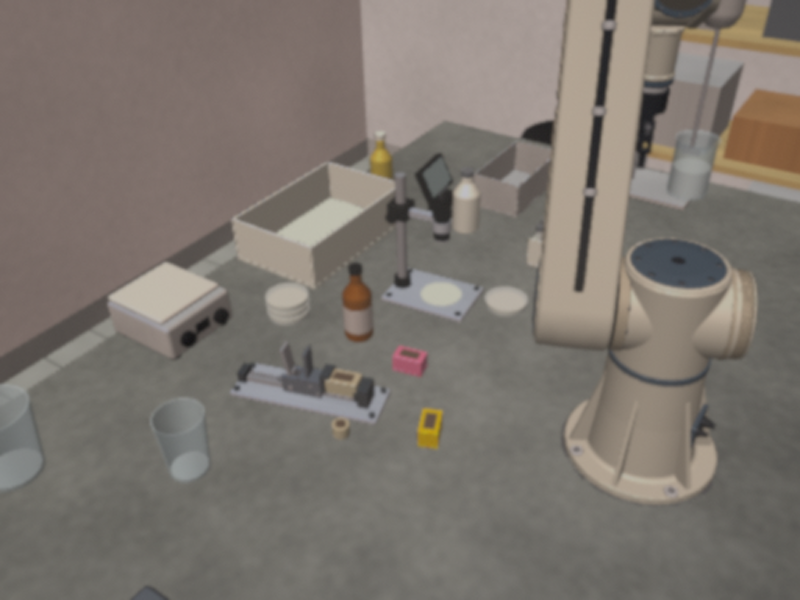

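Scene (800 px scale): the clamp runs from (417,283) to (533,318). The cream specimen is at (452,275), and the pink (393,295) and yellow (405,246) blocks are look-alikes. The specimen is the cream one in the clamp, as the description says. The scope's disc is at (326,360), the bottle at (418,330) and the dish at (277,333).

```bash
python3 - <<'E'
from h import *
S=np.load('pics/scene0.npz');D=np.load('pics/side0.npz')
def p(d,l,z):
    for n,x,y in l: print(n,atz(d,(x*.64,y*.64),z).round(3))
p(S,[('cl',417,283),('cfl',516,335),('cbr',533,318)],.01); p(D,[('s a',232,392),('s b',383,417),('s c',388,388),('s d',250,366)],.01)
p(S,[('disc',326,360),('A',285,355),('B',333,330),('C',379,374),('D',335,406)],.012); p(D,[('disc',441,294),('A',467,316),('B',481,289),('C',384,294),('D',414,271)],.012)
p(S,[('petri',277,333)],.016);p(D,[('petri',506,300)],.016);p(S,[('bot',418,348)],0);p(D,[('bot',358,333)],0.)
p(D,[('round',340,424)],.024); p(D,[('pink',409,354)],.036)
print(get_obs())
d=snap('wrist','w0');V=d['view'];T=np.eye(4);o=get_obs();T[:3,:3]=R.from_quat(o['orientation']).as_matrix();T[:3,3]=o['position'];print((V@T).round(3),d['intrinsics'],d['dist'])
E
```

```text
cl [0.429 0.126 0.01 ]
cfl [0.698 0.217 0.01 ]
cbr [0.682 0.288 0.01 ]
s a [0.676 0.288 0.01 ]
s b [0.399 0.189 0.01 ]
s c [0.435 0.121 0.01 ]
s d [0.699 0.214 0.01 ]
disc [ 0.511 -0.189  0.012]
A [ 0.446 -0.259  0.012]
B [ 0.444 -0.131  0.012]
C [ 0.611 -0.111  0.012]
D [ 0.627 -0.233  0.012]
disc [ 0.509 -0.192  0.012]
A [ 0.421 -0.152  0.012]
B [ 0.445 -0.255  0.012]
C [ 0.615 -0.124  0.012]
D [ 0.609 -0.237  0.012]
petri [ 0.381 -0.246  0.016]
petri [ 0.376 -0.242  0.016]
bot [0.593 0.009 0.   ]
bot [0.59  0.006 0.   ]
round [0.444 0.256 0.024]
pink [0.439 0.042 0.036]
{'time_s': 0.1, 'joint_pos': array([-1.16942579e+00,  3.53569998e-01,  1.63404421e+00, -9.94627062e-07,
        1.15517989e+00, -2.41278850e-03]), 'joint_vel': array([ 0.0005719 , -0.00217521, -0.00226832, -0.00146806, -0.00032977,
        0.00044004]), 'joint_efforts': array([-3.46867355e-04, -6.06359768e+01, -3.42820680e+01, -6.10869188e-05,
        3.98805845e-03,  6.58334699e-06]), 'position': array([ 0.24540254, -0.57438218,  0.24764894]), 'orientation': array([ 9.79688792e-01,  2.00523089e-01, -1.19484003e-04, -5.88719328e-04]), 'wrist_force': array([0.30296086, 0.51440608, 0.32201101]), 'ft_torque': array([ 0.05584118, -0.0094247 , -0.0070687 ]), 'grip_force': 0.0, 'gripper_width': 0.08547752848203018}
[[-0.001  1.     0.001  0.   ]
 [-0.956 -0.    -0.292  0.034]
 [-0.292 -0.001  0.956  0.142]
 [ 0.     0.     0.     1.   ]] [[293.67750529   0.         255.06825307]
 [  0.         293.67750529 189.00500742]
 [  0.           0.           1.        ]] [-0.0331835  0.         0.         0.         0.       ]
```

```bash
cat >> h.py <<'E'
def Rt(x,z):  # tool rotation from tool x and z axes
    x=np.array(x,float);z=np.array(z,float);return np.stack([x,np.cross(z,x),z],1)
def quat(M): return R.from_matrix(M).as_quat()
def yawR(a): return np.array([[np.cos(a),-np.sin(a),0],[np.sin(a),np.cos(a),0],[0,0,1.]])
def tilt(a,t): # tool z forward-down along frame x of yaw a, camera (tool x) underneath
    return yawR(a)@Rt([-np.cos(t),0,-np.sin(t)],[np.sin(t),0,-np.cos(t)])
def big(fn,out): cv2.imwrite(f'pics/{out}.png',cv2.resize(cv2.imread(f'pics/{fn}.png'),(800,600),interpolation=cv2.INTER_CUBIC))
E
python3 - <<'E'
from h import *
cy=np.deg2rad(19.5);sy=np.deg2rad(7);C=np.array([.486,.18,0]);S=np.array([.51,-.19,0])
t=np.deg2rad(45)
def ik(n,p,M): q=kinematics.solve_ik(p,quat(M)); print(n,None if q is None else np.round(q,2))
ik('spec',C+[0,0,.05],tilt(cy,t)); ik('stage',S+[0,0,.038],tilt(sy,t)); ik('pre',S+yawR(sy)@[-.2,0,.1],tilt(sy,t))
for s in(1,-1): ik('sq',C+yawR(cy)@[.08,0,.094],yawR(cy)@Rt([0,s,0],[0,0,-1]))
bot.servo_line([.246,-.52,.48],velocity=.3)
bot.reach([.40,-.21,.45],quat(yawR(sy)@Rt([-1,0,0],[0,0,-1])))
snap('wrist','ws');print(get_obs()['time_s'])
bot.reach(C+yawR(cy)@[.05,0.06,.30],quat(yawR(cy)@Rt([0,1,0],[0,0,-1])))
snap('wrist','wc');o=get_obs();print(o['time_s'],o['joint_pos'])
big('ws','vws');big('wc','vwc')
E
```

```text
spec [0.36 0.55 2.49 3.16 0.69 1.57]
stage [-0.66  0.59  2.35  2.19  0.66  1.79]
pre [-1.25  0.36  2.55  1.54  0.77  1.9 ]
sq [ 0.35  0.5   1.81 -0.    0.84  0.01]
sq None
3.0583
5.0833 [ 4.54769076e-01  2.24584051e-01  1.69036337e+00 -1.79664689e-04
  1.22624084e+00  1.14980376e-01]
```

View pics/vws.png

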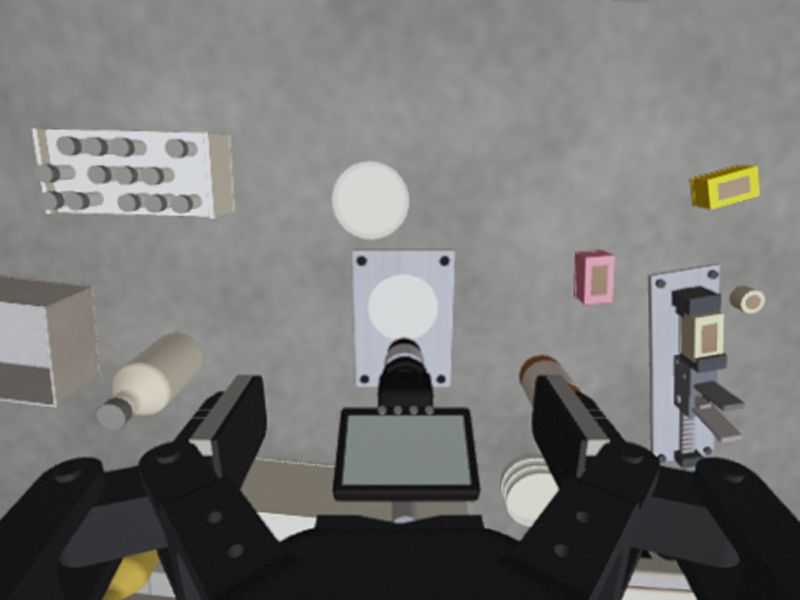

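View pics/vwc.png

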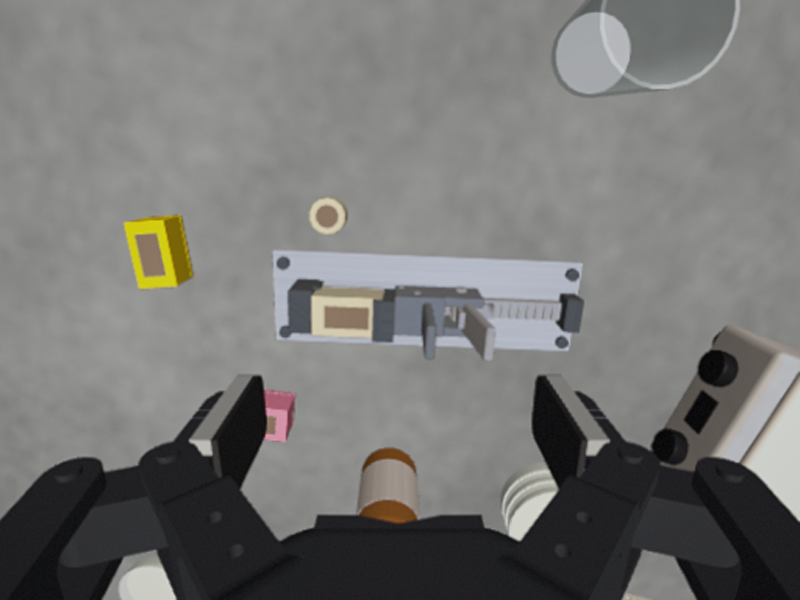

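ws: stage plate corners (354,251), (455,250), (451,386) and (359,386), disc centre (403,307), lens tip about (404,348). wc: clamp plate corners (275,251), (582,263), (568,350) and (277,340), specimen top (348,315), grip plate about (430,330), lever about (482,330).

```bash
cat > fit.py <<'E'
from h import *
from scipy.optimize import least_squares
def fit(ds,model,px):
    # pose x,y,yaw of planar-standing body; ds/px/model lists per camera
    def f(p):
        r=[]
        for d,m,q in zip(ds,model,px):
            P=np.array(m)/1000@yawR(p[2]).T+[p[0],p[1],0]; r.append((proj(d,P)-q).ravel())
        return np.concatenate(r)
    return f
E
python3 - <<'E'
from fit import *
def sub(fn,pts):
    g=cv2.cvtColor(cv2.imread(f'pics/{fn}.png'),cv2.COLOR_BGR2GRAY); q=(np.array(pts,np.float32)*.64).reshape(-1,1,2)
    r=cv2.cornerSubPix(g,q.copy(),(4,4),(-1,-1),(3,50,.01))[:,0]; print((r-q[:,0]).round(1).tolist()); return r
ws=np.load('pics/ws.npz');wc=np.load('pics/wc.npz')
m=[[-75,65,12],[-75,-65,12],[115,-65,12],[115,65,12]]
# image up = tool +x = scope -x ; image right = tool y = scope +y
m=[[-75,-65,12],[-75,65,12],[115,65,12],[115,-65,12]]
q=sub('ws',[(354,251),(455,250),(451,386),(359,386)])
s=least_squares(fit([ws],[m],[q]),[.51,-.19,.12]);print('scope',s.x.round(4),np.rad2deg(s.x[2]),s.fun.round(1))
print('disc',atz(ws,(403*.64,307*.64),.012))
mc=[[-75,45,10],[215,45,10],[215,-45,10],[-75,-45,10]]
q=sub('wc',[(275,251),(582,263),(568,350),(277,340)])
c=least_squares(fit([wc],[mc],[q]),[.486,.18,.34]);print('clamp',c.x.round(4),np.rad2deg(c.x[2]),c.fun.round(1))
img=cv2.imread('pics/wc.png')
x0,y0=165,145; f=4
im=cv2.resize(img[y0:y0+100,x0:x0+200],None,fx=f,fy=f,interpolation=cv2.INTER_CUBIC)
X=c.x;dr=lambda P:((proj(wc,np.array(P)/1000@yawR(X[2]).T+[X[0],X[1],0])-[x0,y0]+.5)*f)
for p in dr([[-30,18,60],[30,18,60],[30,-18,60],[-30,-18,60]]): cv2.circle(im,tuple(int(v) for v in p),3,(0,0,255),1)
for xx in range(40,120,10):
    for p in dr([[xx,14,110],[xx,-14,110]]): cv2.circle(im,tuple(int(v) for v in p),2,(0,255,0),-1)
cv2.imwrite('pics/c1.png',im)
np.savez('pose.npz',s=s.x,c=c.x)
S=np.load('pics/scene0.npz');D=np.load('pics/side0.npz');X=s.x
for n,d in(('scene',S),('side',D),('ws',ws)): print(n,[(proj(d,[X[0],X[1],z])[0]/.64).round(0).tolist() for z in(.137,.152,.167)])
big2=lambda fn,x,y,w,h:cv2.resize(cv2.imread(f'pics/{fn}.png')[y:y+h,x:x+w],(400,400),interpolation=cv2.INTER_CUBIC)
cv2.imwrite('pics/c2.png',np.vstack([im,np.hstack([big2('scene0',170,150,80,80)[:200*2],big2('side0',240,90,80,80)])[:200*2]])[:800])
v=cv2.imread('pics/c2.png');cv2.imwrite('pics/c2.png',cv2.resize(v,(600,600)))
E
```

```text
[[0.0, 0.0], [0.0, 0.0], [0.0, 0.0], [0.0, 0.0]]
scope [ 0.5106 -0.1887  0.1273] 7.291212681422287 [-1.  -0.4  1.  -0.2  0.9  0.3 -0.9  0.7]
disc [ 0.51078378 -0.1908788   0.012     ]
[[0.0, 0.0], [0.0, 0.0], [0.6000000238418579, -3.9000000953674316], [0.0, 0.0]]
clamp [0.4906 0.1851 0.3093] 17.72442090044496 [-1.9 -0.5  1.3 -2.1  1.   3.  -0.3  0.4]
scene [[321.0, 324.0], [320.0, 319.0], [319.0, 315.0]]
side [[440.0, 246.0], [440.0, 240.0], [440.0, 234.0]]
ws [[406.0, 345.0], [407.0, 351.0], [407.0, 357.0]]
```

View pics/c2.png

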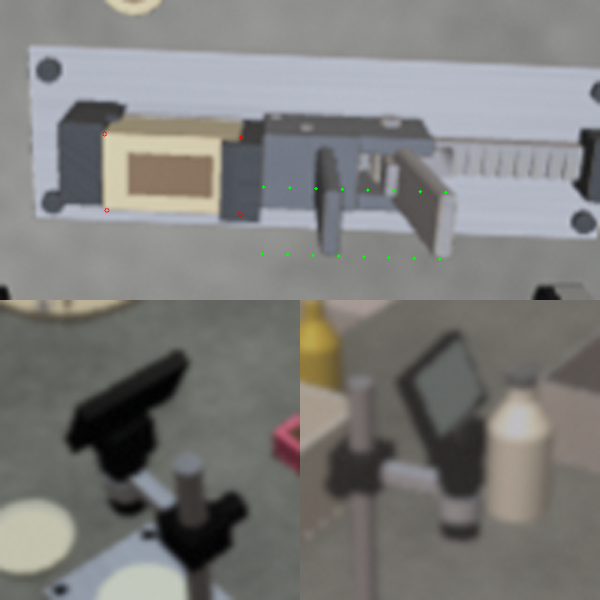

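```bash
python3 - <<'E'
from fit import *
ws=np.load('pics/ws.npz');wc=np.load('pics/wc.npz')
mc=[[-75,45,10],[215,45,10],[215,-45,10],[-75,-45,10],[-30,18,60],[-30,-18,60]]
q=np.array([[175.3,160.7],[372.5,168.3],[363.5,224],[177,217.7],[200.3,189.3],[199.8,215]])
c=least_squares(fit([wc],[mc],[q]),[.486,.18,.34]);print('clamp',c.x.round(4),np.rad2deg(c.x[2]),c.fun.round(1))
X=c.x
def cl(p): return yawR(-X[2])@(p-np.array([X[0],X[1],0]))
for n,u,z in(('front',325,.11),('rear',341,.11),('lev in',440,.109),('lev out',455,.109)): print(n,cl(atz(wc,(165+u/3,145+254/3),z)).round(4))
# disc segmentation
f=cv2.cvtColor(ws['frame'],cv2.COLOR_RGB2HSV); rgb=ws['frame'].astype(int)
mk=((rgb[...,2]-rgb[...,0]<6)&(rgb.sum(2)>570)).astype(np.uint8)
n,l,st,ce=cv2.connectedComponentsWithStats(mk)
k=l[int(300*.64),int(403*.64)]; print(k,st[k],ce[k])
cn=cv2.findContours((l==k).astype(np.uint8),0,1)[0][0][:,0]; cn=cn[cn[:,1]<205]
w=np.array([atz(ws,p,.012)[:2] for p in cn.astype(float)])
r=least_squares(lambda p:np.hypot(*(w-p[:2]).T)-p[2],[.51,-.19,.045]);print('disc',r.x.round(4),np.abs(r.fun).mean())
for z in(.14,.148,.155): print(z,atz(ws,(404*.64,347*.64),z).round(4))
s=np.load('pose.npz')['s'];np.savez('pose.npz',s=[r.x[0],r.x[1],s[2]],c=c.x)
cx=.068
E
```

```text
clamp [0.4908 0.1844 0.3   ] 17.18747735536966 [-1.  -0.5  1.2 -0.2  1.1  0.8 -0.3  0.3 -0.9  0.1  0.1  0. ]
front [ 0.0655 -0.0125  0.11  ]
rear [ 0.0718 -0.0123  0.11  ]
lev in [ 0.1109 -0.0112  0.109 ]
lev out [ 0.1169 -0.011   0.109 ]
51 [ 236  176   44   41 1396] [257.38037249 196.00931232]
disc [ 0.5107 -0.192   0.0427] 0.0005363764949989555
0.14 [ 0.5117 -0.191   0.14  ]
0.148 [ 0.5083 -0.1915  0.148 ]
0.155 [ 0.5053 -0.192   0.155 ]
```

```bash
python3 - <<'E'
from h import *
c=np.load('pose.npz')['c'];M=yawR(c[2]);O=np.array([c[0],c[1],0])
bot.reach(O+M@[.082,0,.185],quat(M@Rt([0,1,0],[0,0,-1])))
snap('wrist','wq');big('wq','vwq');print(get_obs()['time_s'])
d=np.load('pics/wq.npz')
for n,p in(('pf',[.0655,-.014,.11]),('pf+',[.0655,.014,.11]),('lev',[.116,-.014,.109]),('sp',[-.03,-.018,.06]),('sp',[-.03,.018,.06]),('base+',[-.075,.045,.01]),('base-',[-.075,-.045,.01]),('R-',[.215,-.045,.01]),('R+',[.215,.045,.01])): print(n,(proj(d,O+M@p)[0]/.64).round(1))
E
```

```text
5.7333
pf [364.9 349.2]
pf+ [363.5 293. ]
lev [470.3 348.2]
sp [208.8 321.1]
sp [201.1 261.1]
base+ [159.7 204.4]
base- [178.6 332.5]
R- [586.8 332.1]
R+ [602.7 203.5]
```

View pics/vwq.png

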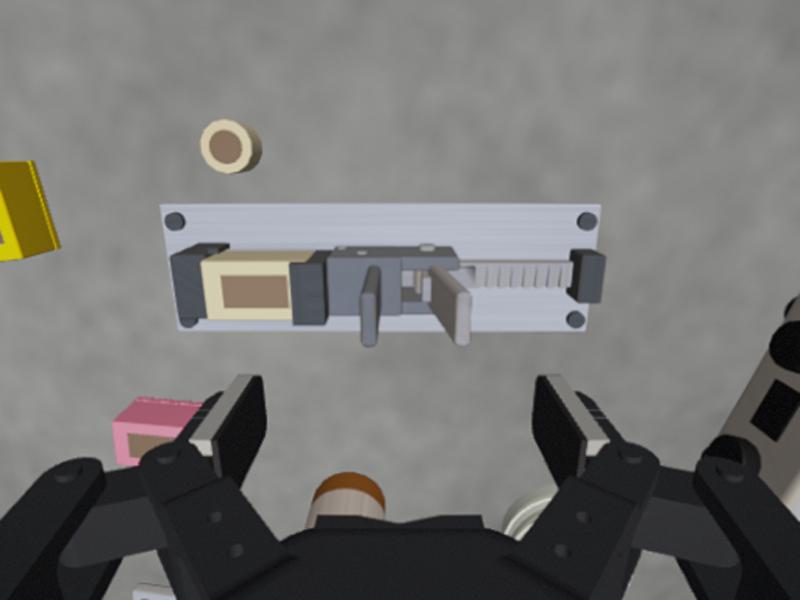

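The view agrees with the fit to about 2 px: plate front about (361,346), lever rear (470,345). Next I descend, squeeze and slide the head back.

```bash
python3 - <<'E'
from h import *
c=np.load('pose.npz')['c'];M=yawR(c[2]);O=np.array([c[0],c[1],0])
def st(n): o=get_obs();print(n,round(o['time_s'],2),(M.T@(o['position']-O)).round(4),'w',round(o['gripper_width'],4),'g',round(o['grip_force'],1),'F',(M.T@o['wrist_force']).round(1))
bot.servo_line(O+M@[.081,.001,.094],velocity=.08);st('down')
hand.move_gripper(.058,20);st('58')
hand.move_gripper(.027,20);st('closed')
snap('wrist','wk')
if get_obs()['gripper_width']<.034:
    bot.servo_line(O+M@[.081+.020,.001,.094],velocity=.04);st('20')
    bot.servo_line(O+M@[.081+.0545,.001,.094],velocity=.04);st('54')
    snap('wrist','wl')
big('wl','vwl')
E
```

```text
down 7.03 [0.0814 0.001  0.0946] w 0.0858 g 0.0 F [ 0.7 -0.8 -0.4]
58 7.42 [0.0818 0.001  0.0946] w 0.0586 g 1.3 F [3.  0.6 1.7]
closed 7.75 [0.0816 0.001  0.0946] w 0.0327 g 20.2 F [ 1.4 -0.2  6.4]
20 8.45 [0.1013 0.001  0.0946] w 0.033 g 21.0 F [0.8 0.  6.7]
54 9.47 [0.1352 0.001  0.0946] w 0.0326 g 22.4 F [-2.3 -0.6  8.7]
```

View pics/vwl.png

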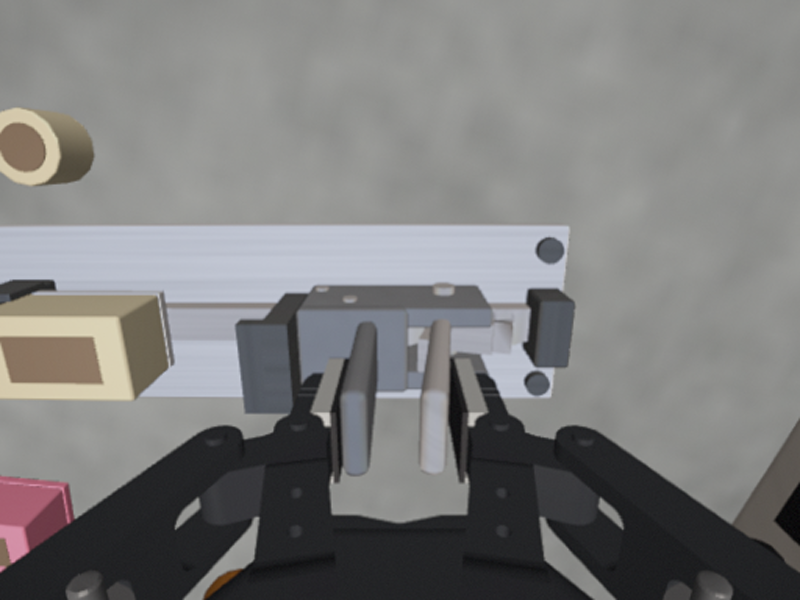

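```bash
python3 - <<'E'
from h import *
c=np.load('pose.npz')['c'];M=yawR(c[2]);O=np.array([c[0],c[1],0])
def st(n): o=get_obs();print(n,round(o['time_s'],2),(M.T@(o['position']-O)).round(4),'w',round(o['gripper_width'],4),'g',round(o['grip_force'],1),'F',(M.T@o['wrist_force']).round(1))
x=.081+.0545
for i in range(6):
    x+=.001; bot.servo_line(O+M@[x,.001,.094],velocity=.02); st(i)
    if (M.T@get_obs()['wrist_force'])[0]<-12: break
xr=(M.T@(get_obs()['position']-O))[0]
bot.servo_line(O+M@[xr,.001,.094],velocity=.02)
hand.move_gripper(.085);st('open')
bot.servo_line(O+M@[xr,.001,.30],velocity=.3)
t=np.deg2rad(45);Q=quat(tilt(c[2],t))
for p in([-.12,0,.27],[-.085,0,.135],[0,0,.05]): q=kinematics.solve_ik(O+M@p,Q);print(np.round(q,2) if q is not None else q)
snap('scene','s2');snap('wrist','w2');st('up');big('w2','vw2')
E
```

```text
0 9.77 [0.1353 0.001  0.0945] w 0.0327 g 25.0 F [-5.7 -0.4 11.3]
1 10.02 [0.1353 0.001  0.0945] w 0.0327 g 27.5 F [-10.7   0.2  14.9]
2 10.27 [0.1353 0.001  0.0945] w 0.0329 g 30.0 F [-13.8  -0.9  18.2]
open 11.13 [0.1351 0.001  0.0938] w 0.085 g 0.0 F [ 1.  -0.   0.3]
[ 0.47 -0.36  2.53 -0.55  0.23 -0.92]
[0.44 0.19 2.63 3.37 0.46 1.47]
[0.4  0.55 2.48 3.26 0.67 1.55]
up 12.07 [0.1341 0.0009 0.2973] w 0.0852 g 0.0 F [ 0.1 -0.4 -0.2]
```

View pics/vw2.png

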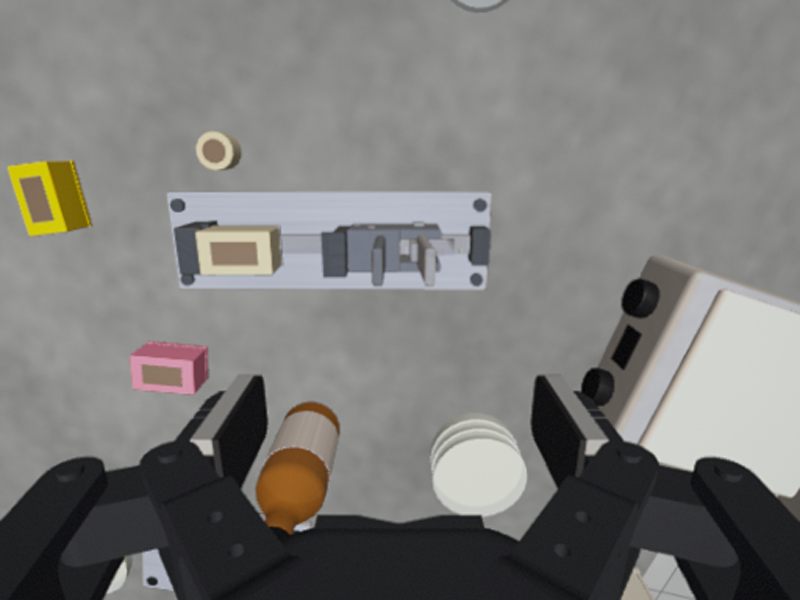

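The specimen lies on its bed at (238,250) with the head back against its stop; the jaw is at (335,253). Now I plan the tilted grasp.

```bash
python3 - <<'E'
from h import *
P=np.load('pose.npz');c=P['c'];s=P['s'];M=yawR(c[2]);O=np.array([c[0],c[1],0]);N=yawR(s[2]);SO=np.array([s[0],s[1],0])
print(get_obs()['joint_pos'].round(2))
d=np.load('pics/w2.npz')
for xx in(.072,.077): print('lip',xx,[(proj(d,O+M@[xx,y,.0675])[0]/.64).round(1) for y in(.018,-.018)])
print('spec top',[(proj(d,O+M@[a,b,.06])[0]/.64).round(1) for a,b in((-.03,.018),(.03,.018),(.03,-.018),(-.03,-.018))])
for t in(40,45,50):
    print(t)
    T=np.deg2rad(t)
    for p in([0,0,.05],[0,0,.08],[0,0,.12],[0,0,.18],[0,0,.25],[0,0,.35]):
        q=kinematics.solve_ik(O+M@p,quat(tilt(c[2],T)));print('c',p[2],None if q is None else q.round(2))
    for p in([0,0,.04],[-.05,0,.07],[-.12,0,.07],[-.12,0,.12],[-.2,0,.12],[-.15,0,.25],[-.15,0,.35]):
        q=kinematics.solve_ik(SO+N@p,quat(tilt(s[2],T)));print('s',p,None if q is None else q.round(2))
E
```

```text
[0.35 0.37 1.5  0.   1.28 0.05]
lip 0.072 [array([321. , 232.6]), array([323.2, 277.2])]
lip 0.077 [array([327.4, 232.6]), array([329.4, 277.2])]
spec top [array([196. , 231.5]), array([270.2, 231.2]), array([273.7, 274.9]), array([201.5, 275. ])]
40
c 0.05 [0.39 0.49 2.44 3.27 0.49 1.53]
c 0.08 [0.39 0.4  2.43 3.3  0.39 1.49]
c 0.12 [0.39 0.28 2.42 3.38 0.26 1.41]
c 0.18 [0.39 0.11 2.38 4.06 0.08 0.73]
c 0.25 [ 0.39 -0.05  2.31 -0.33  0.19 -1.18]
c 0.35 [ 0.39 -0.2   2.18 -0.13  0.47 -1.38]
s [0, 0, 0.04] [-0.63  0.54  2.32  2.06  0.52  1.96]
s [-0.05, 0, 0.07] [-0.73  0.44  2.39  1.9   0.54  2.04]
s [-0.12, 0, 0.07] [-0.91  0.42  2.47  1.8   0.6   1.96]
s [-0.12, 0, 0.12] [-0.91  0.26  2.45  1.53  0.59  2.27]
s [-0.2, 0, 0.12] [-1.17  0.23  2.52  1.35  0.69  2.2 ]
s [-0.15, 0, 0.25] [-1.   -0.11  2.37  0.95  0.8   2.92]
s [-0.15, 0, 0.35] None
45
c 0.05 [0.4  0.55 2.48 3.26 0.67 1.55]
c 0.08 [0.4  0.45 2.48 3.27 0.57 1.53]
c 0.12 [0.4  0.32 2.47 3.31 0.43 1.49]
c 0.18 [0.4  0.13 2.43 3.47 0.22 1.32]
c 0.25 [ 0.4  -0.04  2.37 -1.13  0.08 -0.37]
c 0.35 [ 0.4  -0.22  2.24 -0.21  0.34 
[... 310 characters left out ...]
07 -0.08  2.4   1.09  0.83  2.74]
s [-0.15, 0, 0.35] None
50
c 0.05 [0.41 0.63 2.51 3.25 0.87 1.57]
c 0.08 [0.41 0.52 2.52 3.26 0.77 1.55]
c 0.12 [0.41 0.38 2.51 3.28 0.62 1.52]
c 0.18 [0.41 0.17 2.49 3.36 0.39 1.44]
c 0.25 [ 0.41 -0.03  2.43  3.73  0.15  1.05]
c 0.35 [ 0.41 -0.23  2.3  -0.39  0.22 -1.12]
s [0, 0, 0.04] [-0.71  0.65  2.37  2.22  0.79  1.7 ]
s [-0.05, 0, 0.07] [-0.83  0.55  2.44  2.07  0.79  1.74]
s [-0.12, 0, 0.07] [-1.03  0.56  2.51  1.92  0.84  1.66]
s [-0.12, 0, 0.12] [-1.03  0.38  2.51  1.76  0.8   1.91]
s [-0.2, 0, 0.12] [-1.32  0.37  2.55  1.5   0.87  1.87]
s [-0.15, 0, 0.25] [-1.14 -0.04  2.44  1.22  0.89  2.56]
s [-0.15, 0, 0.35] [-1.14 -0.25  2.31  1.01  1.04  2.92]
```

```bash
python3 - <<'E'
from h import *
c=np.load('pose.npz')['c'];M=yawR(c[2]);O=np.array([c[0],c[1],0])
for fn,xc in(('wq',.022),('w2',.077),('wl',.077),('wk',.022)):
    d=np.load(f'pics/{fn}.npz');g=cv2.cvtColor(d['frame'],cv2.COLOR_RGB2GRAY)
    for y in(-.004,-.010):
        p=proj(d,O+M@[xc,y,.0675])[0];r=int(round(p[1]));x0=int(p[0])-14
        row=g[r-1:r+2,x0:x0+32].mean(0);e=np.diff(row);k=int(np.argmin(e[2:-2]))+2
        w=-np.minimum(e[k-2:k+3],0);xe=x0+.5+(np.arange(k-2,k+3)*w).sum()/w.sum()
        print(fn,y,(M.T@(atz(d,(xe,r),.0675)-O)).round(4),row.astype(int).tolist() if y==-.004 else '')
E
```

```text
wq -0.004 [ 0.0213 -0.0036  0.0675] [126, 126, 126, 126, 126, 126, 126, 126, 126, 125, 127, 153, 179, 143, 89, 82, 81, 80, 80, 81, 82, 83, 85, 84, 85, 85, 85, 85, 85, 86, 86, 85]
wq -0.01 [ 0.0211 -0.0101  0.0675] 
w2 -0.004 [ 0.0715 -0.0046  0.0675] [186, 186, 186, 187, 187, 187, 187, 187, 187, 175, 131, 88, 82, 81, 83, 84, 85, 88, 87, 87, 87, 87, 88, 87, 78, 59, 84, 118, 124, 123, 123, 123]
w2 -0.01 [ 0.0715 -0.0097  0.0675] 
wl -0.004 [ 0.0758 -0.0041  0.0675] [191, 191, 191, 191, 191, 191, 191, 191, 191, 191, 192, 192, 136, 95, 90, 89, 89, 87, 86, 85, 86, 87, 88, 90, 90, 90, 90, 91, 90, 91, 91, 91]
wl -0.01 [ 0.0758 -0.01    0.0675] 
wk -0.004 [ 0.0222 -0.004   0.0675] [127, 128, 127, 127, 128, 128, 127, 127, 128, 128, 126, 129, 162, 205, 208, 141, 91, 86, 86, 86, 85, 83, 83, 84, 85, 86, 87, 87, 87, 87, 88, 88]
wk -0.01 [ 0.0222 -0.0099  0.0675]
```

```bash
python3 - <<'E'
from h import *
c=np.load('pose.npz')['c'];M=yawR(c[2]);O=np.array([c[0],c[1],0])
def edge(d,P,sg,h=9):
    g=cv2.cvtColor(d['frame'],cv2.COLOR_RGB2GRAY);p=proj(d,O+M@P)[0];r=int(round(p[1]));x0=int(p[0])-h
    row=g[r-1:r+2,x0:x0+2*h].mean(0);e=sg*np.diff(row);k=int(np.argmax(e[2:-2]))+2
    w=np.maximum(e[k-2:k+3],0);xe=x0+.5+(np.arange(k-2,k+3)*w).sum()/w.sum()
    return (M.T@(atz(d,(xe,r),P[2])-O))[0].round(4),int(e[k])
for fn,lip in(('wq',.022),('wl',.077),('w2',.073)):
    d=np.load(f'pics/{fn}.npz')
    print(fn,'spec-30',edge(d,[-.03,-.01,.06],1) if fn!='wl' else '','spec30',edge(d,[.03,-.01,.06],-1),'stop196',edge(d,[.196,-.01,.034],-1),'base215',edge(d,[.215,-.03,.01],-1),'lip',edge(d,[lip,-.01,.0675],-1))
E
```

```text
wq spec-30 (np.float64(-0.0309), 71) spec30 (np.float64(0.0315), 0) stop196 (np.float64(0.1901), 38) base215 (np.float64(0.2134), 30) lip (np.float64(0.0211), 82)
wl spec-30  spec30 (np.float64(0.0288), 39) stop196 (np.float64(0.1923), 62) base215 (np.float64(0.2133), 25) lip (np.float64(0.0758), 52)
w2 spec-30 (np.float64(-0.0311), 67) spec30 (np.float64(0.0285), 69) stop196 (np.float64(0.1922), 79) base215 (np.float64(0.2138), 30) lip (np.float64(0.0715), 55)
```

The head sprang back about 4 mm when I opened the fingers (0.0507 now, 0.055 before), because the lever's spring pushed it before the pawl seated. I'll squeeze again and release in small steps, keeping the front finger pressed on the grip plate.

```bash
python3 - <<'E'
from h import *
c=np.load('pose.npz')['c'];M=yawR(c[2]);O=np.array([c[0],c[1],0])
def fx(): return (M.T@get_obs()['wrist_force'])[0]
def st(n): o=get_obs();print(n,round(o['time_s'],2),(M.T@(o['position']-O)).round(4),'w',round(o['gripper_width'],4),'g',round(o['grip_force'],1),'F',(M.T@o['wrist_force']).round(1))
def go(x,z=.094,v=.04): bot.servo_line(O+M@[x,.001,z],velocity=v)
go(.1325,.094,.25);st('down')
hand.move_gripper(.027,20);st('closed')
x=.1355;go(x)
while fx()>-14 and x<.142: x+=.0015;go(x)
st('stop')
w=get_obs()['gripper_width']
while w<.056:
    w+=.003;x+=.0015; go(x); hand.move_gripper(w,20)
    while fx()>-8 and x<.160: x+=.001;go(x)
    st('rel')
hand.move_gripper(.085);st('open')
xx=(M.T@(get_obs()['position']-O))[0]
go(xx-.006);go(xx-.006,.30,.3)
snap('wrist','w3');st('up')
d=np.load('pics/w3.npz');g=cv2.cvtColor(d['frame'],cv2.COLOR_RGB2GRAY)
def edge(d,P,sg,h=9):
    p=proj(d,O+M@P)[0];r=int(round(p[1]));x0=int(p[0])-h
    row=g[r-1:r+2,x0:x0+2*h].mean(0);e=sg*np.diff(row);k=int(np.argmax(e[2:-2]))+2
    w=np.maximum(e[k-2:k+3],0);xe=x0+.5+(np.arange(k-2,k+3)*w).sum()/w.sum()
    return (M.T@(atz(d,(xe,r),P[2])-O))[0].round(4)
print('lip',edge(d,[.075,-.01,.0675],-1),'spec',edge(d,[.03,-.01,.06],-1))
E
```

```text
down 13.04 [0.1333 0.001  0.0949] w 0.0847 g 0.0 F [-0.5 -0.1 -0.7]
closed 13.57 [0.1334 0.0011 0.0955] w 0.0329 g 20.7 F [-2.   0.4  7.7]
stop 14.32 [0.1353 0.001  0.0953] w 0.033 g 31.2 F [-18.5   0.2  20.3]
rel 14.78 [0.1368 0.001  0.0948] w 0.0364 g 13.0 F [-15.1   1.3  16. ]
rel 15.25 [0.1383 0.001  0.0944] w 0.0391 g 11.5 F [-13.5  -0.8  11.6]
rel 15.72 [0.1397 0.001  0.094 ] w 0.0421 g 8.9 F [-11.1   0.3   9.5]
rel 16.18 [0.1412 0.001  0.0938] w 0.0451 g 8.1 F [-12.4  -0.3   6.9]
rel 16.65 [0.1427 0.001  0.0935] w 0.0481 g 7.5 F [-10.3   0.1   6. ]
rel 17.12 [0.1442 0.001  0.0933] w 0.0509 g 7.0 F [-9.2 -0.1  3.3]
rel 17.58 [0.1456 0.001  0.0932] w 0.0542 g 4.8 F [-9.6  0.3  3.2]
rel 18.05 [0.1472 0.001  0.0931] w 0.0571 g 4.7 F [-8.9  0.2  1.8]
open 18.45 [0.1508 0.001  0.0942] w 0.0851 g 0.0 F [-0.8  0.3  0.4]
up 19.62 [0.1437 0.0009 0.2975] w 0.0848 g 0.0 F [ 0.1 -0.4 -1.1]
lip 0.076 spec 0.0286
```

```bash
python3 - <<'E'
from h import *
c=np.load('pose.npz')['c'];M=yawR(c[2]);O=np.array([c[0],c[1],0])
def st(n): o=get_obs();print(n,round(o['time_s'],2),(M.T@(o['position']-O)).round(4),'w',round(o['gripper_width'],4),'g',round(o['grip_force'],1),'F',(M.T@o['wrist_force']).round(1),o['joint_pos'].round(2))
Q=lambda t:quat(tilt(c[2],np.deg2rad(t)))
q=kinematics.solve_ik(O+M@[-.01,0,.25],Q(55));print(q)
bot.goto_joints(q);st('hi')
bot.reach(O+M@[0,0,.13],Q(45));st('pre')
bot.servo_line(O+M@[0,0.0005,.051],velocity=.08);st('in')
snap('wrist','w4')
a=cv2.imread('pics/w4.png');snap('side','sd4');b=cv2.imread('pics/sd4.png')[190:286,140:268]
cv2.imwrite('pics/v4.png',np.vstack([cv2.resize(a,(400,300)),cv2.resize(b,(400,300),interpolation=cv2.INTER_CUBIC)]))
E
```

```text
[ 0.41953977 -0.01812659  2.49519012  3.47023481  0.30754753  1.32535495]
hi 22.53 [-9.500e-03  1.000e-04  2.503e-01] w 0.085 g 0.0 F [-0.1  0.3  0.5] [ 0.42 -0.02  2.49  3.47  0.31  1.33]
pre 23.08 [ 1.000e-04 -1.000e-04  1.299e-01] w 0.0853 g 0.0 F [ 0.3 -0.2 -0.1] [0.4  0.28 2.46 3.33 0.4  1.47]
in 24.23 [0.0003 0.0005 0.0516] w 0.0852 g 0.0 F [-1.1  0.4  0.5] [0.4  0.55 2.48 3.26 0.67 1.55]
```

View pics/v4.png

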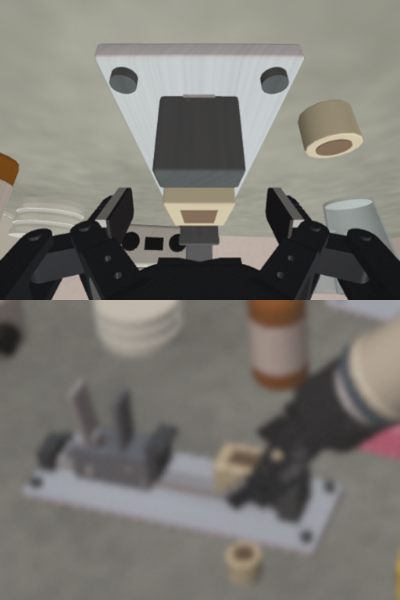

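```bash
cat > edgefit.py <<'E'
from h import *
from scipy.optimize import least_squares
E4=[([-75,-65],[-75,65]),([-75,65],[115,65]),([115,65],[115,-65]),([115,-65],[-75,-65])]
def obs(d,p,z=12,h=5,skip=()):
    g=cv2.GaussianBlur(cv2.cvtColor(d['frame'],cv2.COLOR_RGB2GRAY),(0,0),.7).astype(np.float32);out=[]
    ctr=proj(d,[p[0],p[1],.012])[0]
    W=lambda P:np.c_[P,np.full(len(P),z)]/1000@yawR(p[2]).T+[p[0],p[1],0]
    for i,(a,b) in enumerate(E4):
        if i in skip: continue
        L=np.linspace(a,b,42)[4:-4];px=proj(d,W(L));t=px[-1]-px[0];n=np.array([-t[1],t[0]])/np.hypot(*t)
        if n@(ctr-px.mean(0))<0:n=-n
        for l,u in zip(L,px):
            s=np.arange(-h,h+.01,.25);v=cv2.remap(g,(u[0]+s*n[0]).astype(np.float32)[None],(u[1]+s*n[1]).astype(np.float32)[None],1)[0]
            e=np.diff(v);k=e.argmax()
            if e[k]>3 and 4<k<len(e)-5: out.append((i,l,u+n*(s[k]+.125),n))
    return out
def fit(ds,p,skips):
    for _ in range(4):
        ob=[(d,obs(d,p,skip=sk)) for d,sk in zip(ds,skips)]
        def f(q):
            r=[]
            for d,o in ob:
                if not o: continue
                P=np.array([np.r_[l,12] for _,l,_,_ in o])/1000@yawR(q[2]).T+[q[0],q[1],0]
                r+=list(((proj(d,P)-np.array([x[2] for x in o]))*np.array([x[3] for x in o])).sum(1))
            return np.array(r)
        s=least_squares(f,p,loss='soft_l1',f_scale=.5);p=s.x
    return p,np.median(np.abs(f(p))),[len(o) for _,o in ob]
E
python3 - <<'E'
from edgefit import *
P=np.load('pose.npz');c=P['c'];s=P['s'];M=yawR(c[2]);O=np.array([c[0],c[1],0])
L=lambda n:np.load(f'pics/{n}.npz')
p0=[.5107,-.1905,.127]
for ns,sk in((['ws'],[()]),(['scene0'],[()]),(['side0'],[()])):
    p,m,k=fit([L(n) for n in ns],p0,sk);print(ns,p.round(4),m.round(2),k)
hand.move_gripper(.03,40);o=get_obs();print(o['gripper_width'],o['grip_force'])
bot.servo_line(O+M@[0,0.0005,.17],velocity=.12);o=get_obs();print(o['time_s'],o['gripper_width'],o['wrist_force'].round(1),o['joint_pos'].round(2))
N=yawR(s[2]);SO=np.array([s[0],s[1],0]);Qs=quat(tilt(s[2],np.pi/4))
for pt in([.42,.09,.18],[.37,0,.18],[.34,0,.18],[.34,-.1,.18],[.34,-.19,.15]): 
    q=kinematics.solve_ik(pt,Qs);print(pt,None if q is None else q.round(2))
E
```

```text
['ws'] [ 0.5114 -0.1908  0.1207] 0.12 [114]
['scene0'] [ 0.509  -0.1904  0.1328] 0.3 [108]
['side0'] [ 0.5105 -0.1874  0.1206] 0.4 [97]
0.035620270080689145 40.00239014625549
25.975 0.035519393313232575 [-0.1 -0.5 -0.7] [0.4  0.16 2.44 3.43 0.26 1.36]
[0.42, 0.09, 0.18] [ 0.3  -0.01  2.6   3.64  0.26  1.21]
[0.37, 0, 0.18] None
[0.34, 0, 0.18] None
[0.34, -0.1, 0.18] [-0.87 -0.07  2.66  1.49  0.64  2.41]
[0.34, -0.19, 0.15] [-1.11  0.17  2.55  1.45  0.74  2.19]
```

```bash
python3 - <<'E'
from h import *
q0=get_obs()['joint_pos'];s=[.511,-.190,.122];N=yawR(s[2]);SO=np.array([s[0],s[1],0])
qs=kinematics.solve_ik(SO+N@[-.17,0,.14],quat(tilt(s[2],np.pi/4)));print('target',qs.round(2))
r=[]
for x in(.36,.38,.40):
  for y in(.02,-.04):
    for z in(.18,.22,.27):
      for yaw in(20,35,50,65):
        for t in(25,35,45,60):
          q=kinematics.solve_ik([x,y,z],quat(tilt(np.deg2rad(yaw),np.deg2rad(t))))
          if q is not None: r.append((np.abs(q-q0).max()+np.abs(q-qs).max(),x,y,z,yaw,t,q.round(2).tolist()))
r.sort(key=lambda a:a[0])
for a in r[:12]: print(a)
E
```

```text
target [-1.13  0.22  2.52  1.46  0.74  2.15]
(np.float64(2.0333139065620713), 0.4, -0.04, 0.22, 20, 60, [-0.8, 0.09, 2.65, 1.73, 0.93, 2.04])
(np.float64(2.155763218599725), 0.38, 0.02, 0.18, 35, 60, [-0.77, 0.29, 2.65, 1.64, 1.02, 1.81])
(np.float64(2.1704938790250163), 0.4, 0.02, 0.18, 35, 60, [-0.71, 0.3, 2.62, 1.69, 1.0, 1.83])
(np.float64(2.2364985672604587), 0.4, -0.04, 0.27, 20, 60, [-0.8, -0.12, 2.6, 1.54, 0.91, 2.36])
(np.float64(2.2545874569141797), 0.4, -0.04, 0.18, 35, 60, [-0.88, 0.32, 2.53, 1.48, 1.05, 1.9])
(np.float64(2.2840092780396026), 0.38, 0.02, 0.22, 35, 60, [-0.77, 0.11, 2.62, 1.51, 1.02, 2.05])
(np.float64(2.285735840463396), 0.36, 0.02, 0.22, 35, 60, [-0.84, 0.09, 2.65, 1.45, 1.05, 2.04])
(np.float64(2.2953984757351544), 0.4, 0.02, 0.22, 35, 60, [-0.71, 0.13, 2.59, 1.56, 0.99, 2.06])
(np.float64(2.308668535756133), 0.4, 0.02, 0.27, 20, 60, [-0.53, -0.21, 2.65, 1.73, 0.74, 2.39])
(np.float64(2.318187388771604), 0.38, -0.04, 0.18, 35, 60, [-0.94, 0.31, 2.56, 1.43, 1.06, 1.88])
(np.float64(2.334190982485143), 0.38, -0.04, 0.27, 20, 60, [-0.88, -0.15, 2.62, 1.47, 0.96, 2.37])
(np.float64(2.366834203242757), 0.4, -0.04, 0.22, 35, 60, [-0.88, 0.18, 2.51, 1.39, 1.07, 2.09])
```

```bash
python3 - <<'E'
from h import *
from edgefit import fit
s=[.511,-.190,.122];N=yawR(s[2]);SO=np.array([s[0],s[1],0]);Q=quat(tilt(s[2],np.pi/4))
def st(n): o=get_obs();print(n,round(o['time_s'],2),(N.T@(o['position']-SO)).round(4),'w',round(o['gripper_width'],4),'g',round(o['grip_force'],1),'F',(N.T@o['wrist_force']).round(1),o['joint_pos'].round(2))
bot.reach([.40,.02,.22],quat(tilt(np.deg2rad(35),np.deg2rad(60))));st('mid')
bot.reach(SO+N@[-.17,0,.14],Q);st('pre')
bot.servo_line(SO+N@[-.09,0,.075],velocity=.1);st('D')
d=snap('wrist','w5')
a=cv2.imread('pics/w5.png')
X=[(a_,b_) for a_,b_ in((-75,65),(-75,-65),(0,45),(0,-45))]
for q in proj(d,[SO+N@[x/1e3,y/1e3,.012] for x,y in X]): cv2.circle(a,tuple(int(round(v)) for v in q),2,(0,0,255),1)
q=proj(d,SO[None]+[0,0,.148])[0];cv2.circle(a,tuple(int(round(v)) for v in q),2,(0,255,0),1)
cv2.imwrite('pics/v5.png',cv2.resize(a,(800,600),interpolation=cv2.INTER_CUBIC))
E
```

```text
mid 27.61 [-0.0843  0.2218  0.22  ] w 0.0353 g 40.7 F [ 0.1  0.2 -1.1] [-0.7   0.13  2.59  1.56  0.99  2.06]
pre 28.59 [-0.1696  0.0009  0.1401] w 0.0353 g 40.7 F [-0.6 -0.  -1.3] [-1.13  0.22  2.52  1.46  0.74  2.15]
D 29.77 [-0.0901  0.0002  0.0752] w 0.0353 g 40.7 F [-0.3 -0.1 -0.9] [-0.88  0.47  2.47  1.94  0.69  1.84]
```

View pics/v5.png

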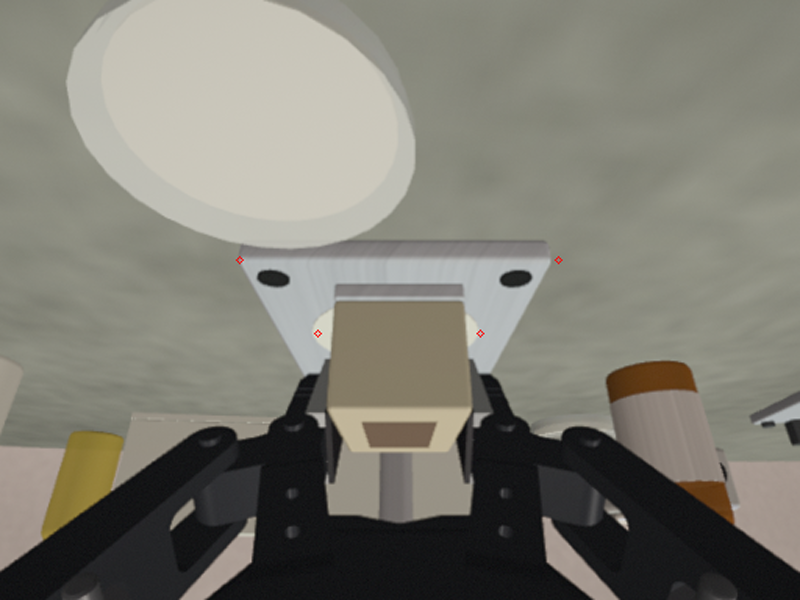

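The block is held level at (399,370). The stage's front corners are at about (241,258) and (549,258), so its middle line lies about 1.4 mm to scope -y of my estimate; I'll correct for that. Next I go in and lower until contact.

```bash
python3 - <<'E'
from h import *
s=[.511,-.190,.122];N=yawR(s[2]);SO=np.array([s[0],s[1],0])+N@[0,-.0013,0]
def st(n): o=get_obs();print(n,round(o['time_s'],2),(N.T@(o['position']-SO)).round(4),'w',round(o['gripper_width'],4),'g',round(o['grip_force'],1),'F',(N.T@o['wrist_force']).round(1))
def go(x,z,v=.05): bot.servo_line(SO+N@[x,0,z],velocity=v)
go(-.05,.055,.08);go(0,.046,.06);st('over')
f0=get_obs()['wrist_force'][2]
for z in np.arange(.0420,.0364,-.0005):
    go(0,z,.02)
    if get_obs()['wrist_force'][2]-f0>3: break
st(f'contact cmd {z:.4f}')
hand.move_gripper(.045,20);st('rel');hand.move_gripper(.075);st('open')
u=np.array([-1,0,1])/2**.5
p=get_obs()['position']; bot.servo_line(p+N@(u*.12),velocity=.12);st('out')
snap('wrist','w6')
E
```

```text
over 31.53 [-0.0003  0.0002  0.0459] w 0.0354 g 40.7 F [ 0.9  0.3 -1.2]
contact cmd 0.0390 33.38 [ 0.0002 -0.      0.0393] w 0.0358 g 41.1 F [-1.2  1.1  2.3]
rel 33.64 [ 0.    -0.     0.039] w 0.0448 g 0.0 F [-0.1 -0.7  0.3]
open 34.04 [0.    0.    0.039] w 0.0749 g 0.0 F [0.7 0.5 0.6]
out 35.19 [-0.0848 -0.      0.1237] w 0.0748 g 0.0 F [ 0.4  0.7 -0.4]
```

```bash
python3 - <<'E'
from h import *
s=[.511,-.190,.122];N=yawR(s[2]);SO=np.array([s[0],s[1],0])+N@[0,-.0013,0]
d=np.load('pics/w6.npz');g=cv2.cvtColor(d['frame'],cv2.COLOR_RGB2GRAY).astype(float)
def edge(a,b,h=8):  # strongest edge shift along normal for segment a-b (mm, scope frame); px and sign
    P=np.linspace(a,b,22)[4:-4]/1e3;px=proj(d,SO+P@N.T);t=px[-1]-px[0];n=np.array([-t[1],t[0]])/np.hypot(*t);S=np.arange(-h,h+.1,.25)
    v=np.array([cv2.remap(g.astype(np.float32),(u[0]+S*n[0]).astype(np.float32)[None],(u[1]+S*n[1]).astype(np.float32)[None],1)[0] for u in px])
    e=np.abs(np.diff(v,axis=1));sh=S[e.argmax(1)]+.125
    sc=np.hypot(*t)/np.linalg.norm(P[-1]-P[0])/1e3
    print(a,b,'n',n.round(2),'shift px',np.median(sh).round(2),'ends',sh[:4].mean().round(2),sh[-4:].mean().round(2),'std',sh.std().round(2),'px/mm',sc.round(2))
print('plate front');edge([-75,-65,12],[-75,65,12]);print('plate L/R');edge([-75,-65,12],[-40,-65,12]);edge([-75,65,12],[-40,65,12])
print('spec top front');edge([-30,-18,48],[-30,18,48]);print('top L/R');edge([-30,-18,48],[30,-18,48]);edge([-30,18,48],[30,18,48])
print('front face L/R');edge([-30,-18,18],[-30,-18,46]);edge([-30,18,18],[-30,18,46]);
print('bottom');edge([-30,-18,12],[-30,18,12])
E
```

```text
plate front
[-75, -65, 12] [-75, 65, 12] n [0. 1.] shift px -1.88 ends -1.88 -1.88 std 0.0 px/mm 1.43
plate L/R
[-75, -65, 12] [-40, -65, 12] n [-0.93  0.36] shift px -4.38 ends -2.0 -3.06 std 2.73 px/mm 0.96
[-75, 65, 12] [-40, 65, 12] n [-0.93 -0.36] shift px 2.12 ends 2.0 1.81 std 2.68 px/mm 0.96
spec top front
[-30, -18, 48] [-30, 18, 48] n [0. 1.] shift px 7.12 ends 5.12 3.12 std 3.28 px/mm 1.3
top L/R
[-30, -18, 48] [30, -18, 48] n [-0.99  0.14] shift px -1.12 ends -0.12 -6.25 std 3.36 px/mm 0.52
[-30, 18, 48] [30, 18, 48] n [-0.99 -0.14] shift px -0.62 ends 0.0 7.88 std 4.08 px/mm 0.52
front face L/R
[-30, -18, 18] [-30, -18, 46] n [-1.   -0.04] shift px -0.25 ends -0.5 -0.19 std 0.27 px/mm 1.05
[-30, 18, 18] [-30, 18, 46] n [-1.    0.04] shift px 0.38 ends 0.81 0.56 std 0.39 px/mm 1.05
bottom
[-30, -18, 12] [-30, 18, 12] n [0. 1.] shift px 0.88 ends 0.88 0.88 std 0.0 px/mm 1.2
```

```bash
python3 - <<'E'
from h import *
s=[.511,-.190,.122];N=yawR(s[2]);SO=np.array([s[0],s[1],0])+N@[0,-.0013,0]
d=np.load('pics/w6.npz');f=d['frame'].astype(np.float32)
def prof(P):
    px=proj(d,SO+np.array(P)/1e3@N.T).astype(np.float32);return cv2.remap(f,px[:,0][None],px[:,1][None],1)[0].astype(int)
xs=np.arange(-84,-14,2)
for y in(-25,25):
    v=prof([[x,y,12] for x in xs]);print('y',y,[(int(x),int(a.sum()//3),int(a[2]-a[0])) for x,a in zip(xs,v)])
for x in(-31,-20):
    ys=np.arange(-74,75,2);v=prof([[x,y,12] for y in ys]);print('x',x,[(int(y),int(a.sum()//3),int(a[2]-a[0])) for y,a in zip(ys,v)])
v=prof([[-30,0,z] for z in range(2,54,2)]);print('z',[(z,int(a.sum()//3)) for z,a in zip(range(2,54,2),v)])
E
```

```text
y -25 [(-84, 118, -8), (-82, 121, -4), (-80, 125, -4), (-78, 128, -4), (-76, 153, -2), (-74, 175, 2), (-72, 177, 4), (-70, 178, 5), (-68, 178, 5), (-66, 178, 5), (-64, 177, 6), (-62, 178, 5), (-60, 178, 5), (-58, 178, 4), (-56, 178, 4), (-54, 179, 5), (-52, 179, 5), (-50, 179, 5), (-48, 179, 6), (-46, 178, 6), (-44, 179, 4), (-42, 179, 6), (-40, 180, 5), (-38, 178, 2), (-36, 193, -14), (-34, 207, -14), (-32, 207, -14), (-30, 207, -14), (-28, 207, -14), (-26, 207, -14), (-24, 207, -14), (-22, 207, -14), (-20, 207, -15), (-18, 207, -14), (-16, 207, -14)]
y 25 [(-84, 119, -7), (-82, 126, -5), (-80, 129, -4), (-78, 131, -5), (-76, 156, -2), (-74, 181, 3), (-72, 183, 5), (-70, 183, 6), (-68, 184, 6), (-66, 184, 6), (-64, 185, 6), (-62, 185, 6), (-60, 185, 6), (-58, 185, 6), (-56, 186, 5), (-54, 185, 6), (-52, 185, 5), (-50, 186, 5), (-48, 186, 5), (-46, 187, 5), (-44, 186, 6), (-42, 187, 6), (-40, 186, 6), (-38, 185, 5), (-36, 186, -8), (-34, 204, -14), (-32, 207, -14), (-30, 207, -15), (-28, 207, -15), (-26, 207, -14), (-24, 207, -14), (-22, 207, -14), (-20, 207, -14), (-18, 207, -14), (
[... 1959 characters left out ...]
7, -14), (22, 207, -14), (24, 207, -14), (26, 207, -14), (28, 207, -14), (30, 207, -14), (32, 207, -14), (34, 207, -14), (36, 207, -14), (38, 203, -12), (40, 186, 2), (42, 184, 6), (44, 185, 6), (46, 183, 6), (48, 184, 5), (50, 185, 5), (52, 184, 5), (54, 183, 5), (56, 184, 5), (58, 186, 5), (60, 186, 5), (62, 184, 4), (64, 146, -8), (66, 133, -11), (68, 133, -12), (70, 132, -12), (72, 131, -12), (74, 130, -12)]
z [(2, 205), (4, 208), (6, 207), (8, 207), (10, 208), (12, 196), (14, 128), (16, 144), (18, 148), (20, 116), (22, 118), (24, 118), (26, 118), (28, 118), (30, 119), (32, 118), (34, 119), (36, 118), (38, 119), (40, 118), (42, 119), (44, 118), (46, 119), (48, 167), (50, 176), (52, 177)]
```

```bash
python3 - <<'E'
from h import *
print(get_obs()['time_s'],get_obs()['wrist_force'].round(1));print(hand_in())
E
```

```text
35.2417 [ 0.2  0.2 -0.3]
the job is handed in; nothing more can be done
None
```

The specimen is upright and squared on the stage, within about 1 mm of the point under the lens by the last wrist picture, the clamp head is right back at its stop, and the job was handed in at 35 s; on the first release the head sprang forward 4 mm, so I squeezed and slid it back again.

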